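# Reset the profile gauge

### The arm

A 6-joint arm with a two-finger parallel gripper is mounted at the origin on a cart in front of the work surface, level with it; the furniture and walls round the work are solid. World frame = base frame: x ahead of the robot, y to its left, z up, the work surface at z = 0. Lengths are in m, angles in rad, forces in N, time in s.
With the tool pointing down it reaches from about 0.425 to 0.925 m from the base axis. Payload 12.5 kg.
Tool frame: the origin (TCP) lies midway between the tips of the shut fingers; the grasp point (between the pads) lies 19 mm behind it; z points along the fingers, y is the line along which they close (so a half turn about z gives the same grasp; the last joint's range is limited). The gripper opens to 85 mm and grips with 20 to 120 N. Pads are 22 mm wide; open, the fingers measure 114 mm over their backs; the gripper's body (76 mm by 85 mm) begins 54 mm behind the grasp point. The pads swing forward as they close: fully open they stand 13 mm farther back than shut.
Start: joints at [-1.261, 0.491, 1.559, -0, 1.092, -0.106], TCP at [0.252, -0.572, 0.231] pointing down, gripper open.
Joint ranges: [-3.1, 3.1], [-0.84, 2.19], [0.05, 2.79], [-1.13, 4.28], [0.06, 2.93], [-2.69, 2.69]. Speed limits (rad/s): [2.22, 2.22, 2.79, 3.14, 3.14, 3.14].

### API

Orientations are given as a 3x3 rotation matrix whose columns are the frame's x, y, z axes.
In Python, from cell import readout, get_image, camera_info, finish_job, finder gives the robot as it stands.
- The arm moves only by the shell command python3 -m handwheel 'ROWS' [OPENING] [FORCE]. ROWS is JSON, one flat list of numbers, 6 for each row, row after row: the shift along the tool's x, y, z in units of 1 m (1.0 is 1 m), then the turn, a rotation vector about the tool's x, y, z in units of pi/2 rad (1.0 is pi/2 rad). In form: [tx, ty, tz, rx, ry, rz, tx, ty, tz, rx, ry, rz, ...]. A call has 1 to 12 rows; each row is the pose to reach, as a shift and turn from the pose commanded when the call began, along the tool's axes at that moment; what a row does not reach only later rows make up. A row lasts 1/12 s, in which the tool goes at most 41.7 mm and 7.16 degrees, less where a joint would pass 70% of its speed; a pose out of reach is approached as far as the arm can. A call with a number of a shift or a turn outside -1 to 1 is refused whole. A call with a gripper value outside its range is refused whole. OPENING is the gripper's target within -1 to 1 (fully open at 1, half-way at 0, shut at -1), set as the call begins (- or left out, the last holds). The fingers move at their own pace and stop on an object; FORCE is the grip in N (left out, the last holds). Time passes only in rows, so rows that repeat a pose let the fingers close. It gives the time, the measured TCP pose, the force, the opening and the grip force at its end, in the units of the state.
- readout.state(): the state, without advancing time (a new reading comes with each control period).
- get_image(name): name is "side" or "top"; returns the picture (400x640x3 uint8, red, green, blue); there is no depth.
- camera_info(name): a dict with "vfov" (degrees; the focal length in pixels is half the picture's height over the tangent of half this angle, whatever the lens; pixels are square), "cx", "cy" (the principal point, pixels), "R" (3x3) and "t" (3): a world point X has camera coordinates R X + t. Camera axes: x right, y down, z forward; pixel columns grow to the right and rows downward; lengths in m; the calibration is good to about 2 mm. A picture is of the moment at which its call begins. camera_info takes no time and is no camera call.
- finish_job(): hands the job in; it is judged then, once.
Trained networks look in the newest picture that a camera, given by its name, has taken for a name from the list of things; names that differ only in an ending like _2 or _b are one class to them, and where a whole thing is asked for, a point or a joint stands for the part that bears it (a point fixed in the world has none). Each returns a list of dicts, best first, with "p" (0 to 1); they miss things now and then, are a little off and sometimes report something else, mostly with a low value. They report only what shows in the picture. A call takes as long as a camera call.
- finder.search_frame(target, camera): "centre" ([column, row] in pixels, amid what is visible of it).
- finder.regions_of(target, camera): "mask" (400x640 bool, what is visible of it) and "centre" ([column, row] in pixels, amid what is visible of it).
- finder.landmark_of(target, camera): "centre" ([column, row] in pixels: a listed point, or the origin of a listed thing).
The state is a dict: "time": time; "joint_positions": joint angles; "qvel": joint speeds; "joint_torque": joint torques, N m; "ee_pos": TCP position; "ee_rot": TCP orientation; "ft_force": force on the tool from outside, world axes, zero at the start; "wrist_torque": the same for the moment, N m; "gripper_width": finger opening in m; "grasp_force": force on a finger pad.
Only numpy, scipy, OpenCV 4.12 (cv2) and the standard library are available. Lean on these libraries where they do the work, as an engineer would, in place of code of your own. Each camera call takes 0.05 s, during which the arm holds its last target. There are 200 camera calls.

### The job

The profile gauge in the wooden cradle still shows the shape of the pipe. With the fingertips, press gently down along the row of metal leaves until every one of them is flush with the upper edge of the gauge's black body, and only then press the orange lever at its end down flat to lock them. Pick nothing up: the gauge stays seated in its cradle and the other things stay where they are.

Things in the scene. Friction and masses are not known exactly. Their poses are not given: they have to be found in the camera images.
- gauge: Profile gauge, black with yellow scale strips, 16.4 x 196 x 50 mm (x, y, z), about 0.4 kg, standing loose in the pockets of a fixed wooden cradle 64 x 222 mm, 72 mm high (ends seated 28 mm deep). Origin: centre of its underside, 44 mm above the bench; z up; y along the row, away from the lever. Two 6 mm cheeks hold the leaves between them; their flat top edge is 50 mm above the origin.
- row_left (a point): Point on the gauge's upper edge (level with the cheeks' top, mid thickness), at the end of the row of leaves away from the lever (outer side of leaf_01). The cheeks run 8 mm past the leaves at both ends, then an end block follows: as high as the cheeks here, 9 mm lower under the lever. A fingertip lying across both cheeks is stopped by them, so it cannot push leaves deeper.
- row_right (a point): The same at the end of the row nearest the lever (outer side of leaf_15), 120 mm from row_left in a straight line. Moves with the gauge.
- lever_press (a point): Point over the outer half of the lock lever, level with the cheeks' top, 38 mm beyond row_right in line with the row: a fingertip coming straight down here meets the raised lever and lays it flat. Moves with the gauge, not with the lever.
- lock_lever (a joint): Orange lock lever, 34 mm long, 10 to 14 mm wide, pinned 16 mm beyond row_right, 4.5 mm below the cheeks' top, pointing away from the leaves. 0 rad: raised 30 degrees, unlocked (tip about 16 mm above the cheeks, 29 mm out from its pin). 0.52 rad: flat, its top level with the cheeks, locked. Friction holds it; about 2 N at its tip moves it.
- leaf_01 (a joint): Leaf pack 1 of 15, centre 4 mm from row_left: height of its upper end above the cheeks, m (0 = flush). A pack is five thin metal leaves, 8 x 4 mm together, that slide up and down as one. About 0.6 N of friction holds it where it is left; it can sink at most 2 mm below the cheeks. Packs start 4 to 28 mm proud.
- leaf_02 (a joint): Leaf pack 2 of 15, centre 12 mm from row_left: height of its upper end above the cheeks, m (0 = flush).
- leaf_03 (a joint): Leaf pack 3 of 15, centre 20 mm from row_left: height of its upper end above the cheeks, m (0 = flush).
- leaf_04 (a joint): Leaf pack 4 of 15, centre 28 mm from row_left: height of its upper end above the cheeks, m (0 = flush).
- leaf_05 (a joint): Leaf pack 5 of 15, centre 36 mm from row_left: height of its upper end above the cheeks, m (0 = flush).
- leaf_06 (a joint): Leaf pack 6 of 15, centre 44 mm from row_left: height of its upper end above the cheeks, m (0 = flush).
- leaf_07 (a joint): Leaf pack 7 of 15, centre 52 mm from row_left: height of its upper end above the cheeks, m (0 = flush).
- leaf_08 (a joint): Leaf pack 8 of 15, centre 60 mm from row_left: height of its upper end above the cheeks, m (0 = flush).
- leaf_09 (a joint): Leaf pack 9 of 15, centre 68 mm from row_left: height of its upper end above the cheeks, m (0 = flush).
- leaf_10 (a joint): Leaf pack 10 of 15, centre 76 mm from row_left: height of its upper end above the cheeks, m (0 = flush).
- leaf_11 (a joint): Leaf pack 11 of 15, centre 84 mm from row_left: height of its upper end above the cheeks, m (0 = flush).
- leaf_12 (a joint): Leaf pack 12 of 15, centre 92 mm from row_left: height of its upper end above the cheeks, m (0 = flush).
- leaf_13 (a joint): Leaf pack 13 of 15, centre 100 mm from row_left: height of its upper end above the cheeks, m (0 = flush).
- leaf_14 (a joint): Leaf pack 14 of 15, centre 108 mm from row_left: height of its upper end above the cheeks, m (0 = flush).
- leaf_15 (a joint): Leaf pack 15 of 15, centre 116 mm from row_left: height of its upper end above the cheeks, m (0 = flush).
- pump_bottle: Amber pump bottle with a white head, 36 mm across, 110 mm tall, standing. Origin: centre of its underside.
- sanding_block: Black and orange sanding block, 26 x 85 x 36 mm. Origin: centre of its underside.
- mixing_cup: Light white mixing cup with red and blue graduations, standing mouth down, 81 mm across and 81 mm tall. Origin: centre of its underside.
- pliers: Pliers with blue and yellow grips, lying flat, 48 x 156 x 12 mm. Origin: centre of its underside.

How it is judged:
By the outcome, as a careful person would: the job done as asked, in the order asked, and still so for the second after the job is handed in, with the robot touching nothing.
It also fails if it takes over 58 s, if anything falls off the work surface, if the arm or the gripper's body presses on something with over 40 N, if the wrist force passes 120 N, or if a joint passes its speed limit or range.

## Working session

There is one attempt and no reset: what is moved stays moved. The work goes in short steps, Python scripts to look and compute and a shell command to move; the robot and the scene stay as the last step left them, time stands still between calls to the robot, and variables do not carry over. Pictures are saved under pics/ and viewed, at most 10 in all, crops included, and the job is handed in when it is done.

```bash
mkdir -p pics; cat > h.py <<'E'
import numpy as np, cv2
from cell import readout,get_image,camera_info,finish_job,finder
def K(n):
    c=camera_info(n); f=200/np.tan(np.radians(c['vfov'])/2); return f,c['cx'],c['cy'],np.array(c['R']),np.array(c['t'])
def ray(n,p):
    f,cx,cy,R,t=K(n); d=R.T@np.array([(p[0]-cx)/f,(p[1]-cy)/f,1]); return -R.T@t,d/np.linalg.norm(d)
def proj(n,X):
    f,cx,cy,R,t=K(n); c=R@np.array(X)+t; return np.array([cx+f*c[0]/c[2],cy+f*c[1]/c[2]])
def onz(n,p,z):
    o,d=ray(n,p); return o+d*(z-o[2])/d[2]
def tri(ps):
    A=0;b=0
    for n,p in ps:
        o,d=ray(n,p);P=np.eye(3)-np.outer(d,d);A=A+P;b=b+P@o
    return np.linalg.solve(A,b)
def save(n,name,crop=None,s=1):
    im=get_image(n)[:,:,::-1]
    if crop: im=im[crop[1]:crop[3],crop[0]:crop[2]]
    cv2.imwrite('pics/'+name,cv2.resize(im,None,fx=s,fy=s,interpolation=cv2.INTER_CUBIC))
E
python3 - <<'E'
from h import *
print(camera_info('side'),camera_info('top'))
save('side','s0.png');save('top','t0.png')
for n in('row_left','row_right','lever_press','gauge'):
    q={}
    for c in('top','side'):
        r=finder.landmark_of(n,c)[:2]
        print(n,c,[(np.round(x['centre'],1),round(x['p'],2),np.round(onz(c,x['centre'],.044 if n=='gauge' else .094),4)) for x in r])
        if r:q[c]=r[0]['centre']
    if len(q)==2: print('tri',tri(q.items()))
print(readout.state())
E
```

```text
{'vfov': 50.03230139151063, 'cx': 323.5019685827227, 'cy': 196.83098359596644, 'R': array([[-0.99684417, -0.0793026 ,  0.00357761],
       [-0.04309452,  0.50275502, -0.86335407],
       [ 0.06666756, -0.86078365, -0.50458592]]), 't': array([0.38400918, 0.11016599, 1.22478984])} {'vfov': 43.12343265938804, 'cx': 327.74458178457115, 'cy': 197.97215011602577, 'R': array([[-0.0264267 , -0.99964153, -0.00429451],
       [-0.99820518,  0.02661919, -0.05364555],
       [ 0.05374064,  0.00286912, -0.99855081]]), 't': array([-0.00903917,  0.41248216,  1.38647084])}
row_left top [(array([277.1, 183.4]), 0.92, array([0.4491, 0.1105, 0.094 ]))]
row_left side [(array([295.7, 223. ]), 0.81, array([0.4485, 0.1153, 0.094 ]))]
tri [0.4492794  0.11081821 0.09096998]
row_right top [(array([321.9, 178.4]), 0.58, array([ 0.459 , -0.0064,  0.094 ]))]
row_right side [(array([293.2, 196.8]), 0.67, array([ 0.4737, -0.0173,  0.094 ]))]
tri [ 0.46512765 -0.00574883  0.10058474]
lever_press top [(array([337.9, 173.1]), 0.73, array([ 0.4718, -0.0484,  0.094 ]))]
lever_press side [(array([295.4, 194.6]), 0.51, a
[... 453 characters left out ...]
09170620e+00, -1.05619179e-01]), 'qvel': array([-0.000956  , -0.00176803, -0.00076646,  0.00016171,  0.00065588,
       -0.00054751]), 'joint_torque': array([-1.22822417e-03, -6.17845273e+01, -2.61700559e+01, -1.12302721e-04,
        5.33049206e-04,  2.47278098e-05]), 'ee_pos': array([ 0.25247966, -0.57172247,  0.23129783]), 'ee_rot': array([[ 9.14786320e-01,  4.03938099e-01,  2.56238417e-05],
       [ 4.03938099e-01, -9.14786320e-01, -8.60944700e-06],
       [ 1.99626562e-05,  1.82262502e-05, -1.00000000e+00]]), 'ft_force': array([-0.15567325, -0.25713318,  0.0285292 ]), 'wrist_torque': array([ 0.00491712,  0.04249126, -0.01110502]), 'grasp_force': 0.0, 'gripper_width': 0.08500035436766197}
```

View pics/s0.png

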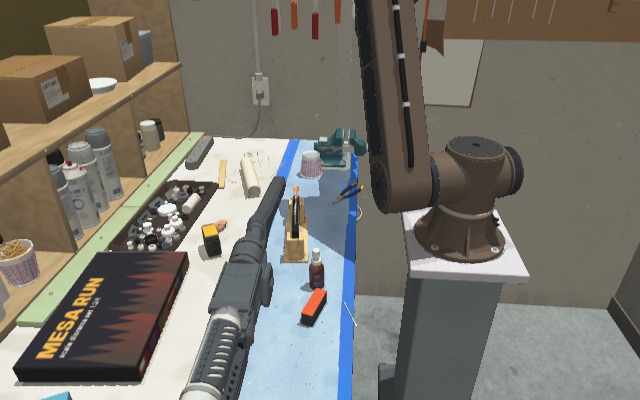

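View pics/t0.png

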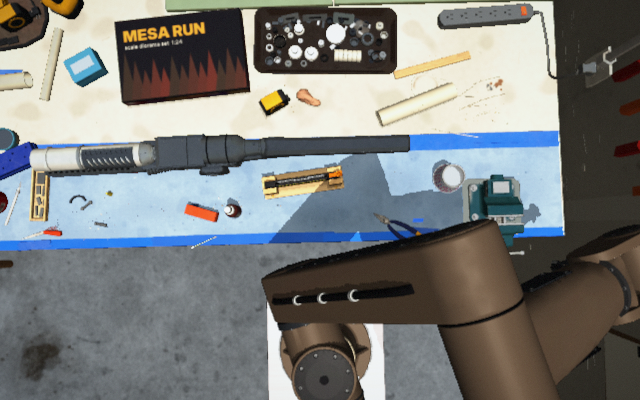

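The top view shows the cradle at about (263–343, 165–198). The lever is on its right, toward −y, near (338, 173), and the bottle and pliers are well clear. Next I'll refine the line of the gauge.

```bash
python3 - <<'E'
from h import *
save('top','t1.png',(255,155,355,205),8)
for i in range(2):
  for n in('row_left','row_right','lever_press'):
    get_image('top')
    print(n,[(np.round(x['centre'],1),round(x['p'],2),np.round(onz('top',x['centre'],.094),4)) for x in finder.landmark_of(n,'top')[:2]])
r=finder.regions_of('gauge','top')[0]; m=r['mask'].astype(np.uint8)
ys,xs=np.nonzero(m); P=np.array([onz('top',p,.094)[:2] for p in zip(xs,ys)])
v=cv2.fitLine(P.astype(np.float32),cv2.DIST_HUBER,0,.01,.01).ravel();print(r['p'],len(P),v,cv2.minAreaRect(P.astype(np.float32)))
for n in('lock_lever','leaf_01','leaf_15'):
    r=finder.landmark_of(n,'top')[:1]; print(n,[(x['centre'],x['p'],onz('top',x['centre'],.1)) for x in r])
E
```

```text
row_left [(array([278.7, 183.8]), 0.9, array([0.448 , 0.1064, 0.094 ])), (array([340.5, 174.6]), 0.18, array([ 0.4677, -0.055 ,  0.094 ]))]
row_right [(array([322.4, 178.1]), 0.64, array([ 0.4598, -0.0077,  0.094 ]))]
lever_press [(array([337., 172.]), 0.95, array([ 0.4747, -0.0461,  0.094 ]))]
row_left [(array([280.4, 184.4]), 0.72, array([0.4463, 0.102 , 0.094 ]))]
row_right [(array([321.7, 176.6]), 0.76, array([ 0.4637, -0.006 ,  0.094 ]))]
lever_press [(array([336.5, 174. ]), 0.69, array([ 0.4695, -0.0447,  0.094 ]))]
0.68 567 [ 0.12280625 -0.9924307   0.45957395  0.03968123] ((0.4588470757007599, 0.04241267591714859), (0.02158536948263645, 0.20106445252895355), 7.537755012512207)Traceback (most recent call last):
  File "<stdin>", line 11, in <module>
ValueError: it knows: gauge, lever_press, mixing_cup, pliers, pump_bottle, row_left, row_right, sanding_block
```

View pics/t1.png

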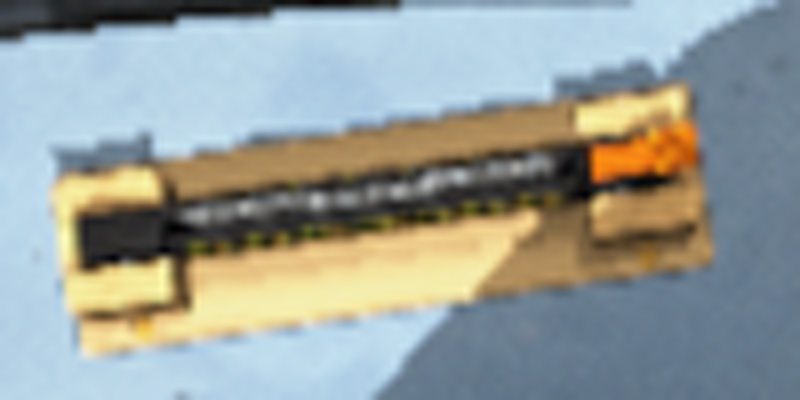

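The crop shows leaves between crop x 180–555 and the orange lever at 590–700. All cues agree on these numbers:
- **Gauge centre:** about (0.459, 0.0465), with the row direction turned about 7.5° (u ≈ (0.13, −0.99)).
- **row_left:** about (0.451, 0.106).

I'll shut the fingers, line tool y up with the row and go over s = 112 mm first.

```bash
python3 -m handwheel '[0.21,-0.21,-0.03,0,0,0.09, 0.424,-0.432,-0.03,0,0,0.181,0.424,-0.432,-0.03,0,0,0.181,0.424,-0.432,-0.03,0,0,0.181,0.424,-0.432,-0.03,0,0,0.181,0.424,-0.432,-0.03,0,0,0.181,0.424,-0.432,-0.03,0,0,0.181,0.424,-0.432,-0.03,0,0,0.181,0.424,-0.432,-0.03,0,0,0.181,0.424,-0.432,-0.03,0,0,0.181,0.424,-0.432,-0.03,0,0,0.181,0.424,-0.432,-0.03,0,0,0.181]' -1 20
```

```text
time: 2.2
ee_pos: [0.4288, -0.1026, 0.2569]
ee_rot: [[0.991, 0.131, 0.001], [0.131, -0.991, -0.0], [0.001, 0.0, -1.0]]
ft_force: [1.1, -1.3, -0.1]
gripper_width: -0.0001
grasp_force: 0.0
```

```bash
python3 -m handwheel '[0.02,-0.04,0.03,0,0,0,0.04,-0.08,0.06,0,0,0,0.0495,-0.092,0.09,0,0,0,0.0495,-0.092,0.112,0,0,0,0.0495,-0.092,0.112,0,0,0,0.0495,-0.092,0.112,0,0,0,0.0495,-0.092,0.112,0,0,0]'; python3 -c "
from h import *
save('side','s1.png',(250,140,350,240),6); save('top','t2.png',(255,145,355,205),8)
s=readout.state();print(s['ee_pos'],s['ft_force']);print(np.round(s['ee_rot'],4))"
```

```text
time: 2.78
ee_pos: [0.4659, -0.0074, 0.1457]
ee_rot: [[0.991, 0.131, 0.001], [0.131, -0.991, -0.0], [0.001, 0.0, -1.0]]
ft_force: [-0.1, 0.4, 0.3]
gripper_width: 0.0001
grasp_force: 0.0
[ 0.46614396 -0.00777381  0.14618485] [-0.7044444   0.4891068  -0.35859036]
[[ 9.915e-01  1.299e-01  2.800e-03]
 [ 1.299e-01 -9.915e-01 -6.000e-04]
 [ 2.700e-03  9.000e-04 -1.000e+00]]
```

View pics/s1.png

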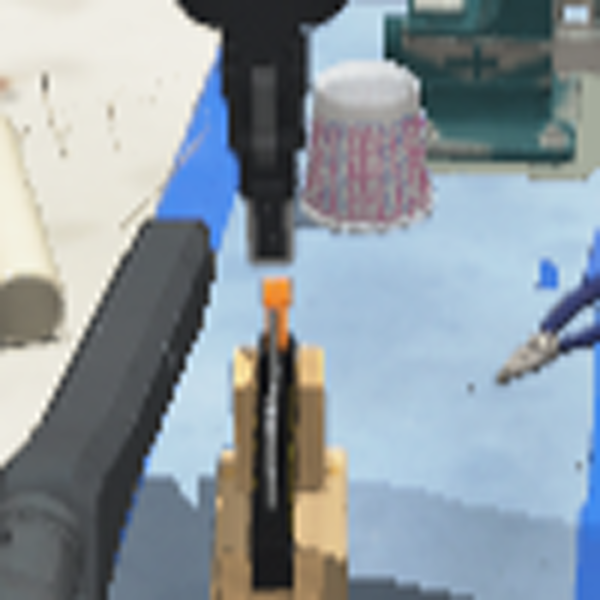

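The tip hangs over the row, in line with the gauge as far as I can judge. I'll check the assumed line against the visible slot: left end about crop (272, 505), right cheeks about (280, 345).

```bash
python3 -c "
from h import *
u=np.array([.1305,-.9914,0]);L=np.array([.4512,.106,.094])
for s in(-38,0,60,120,128,158): p=L+u*s/1e3; q=proj('side',p); q2=proj('top',p);print(s,(q-[250,140])*6,(q2-[255,145])*8)
print((proj('side',readout.state()['ee_pos'])-[250,140])*6)
s=readout.state();print(s['ee_pos'],s['qvel'].round(4))
"
```

```text
-38 [270.40390452 535.64111011] [ 75.11276454 318.70467723]
0 [270.90531356 485.80060073] [190.53946501 300.4175825 ]
60 [271.63974293 412.79766179] [372.73563278 271.55217645]
120 [272.31187838 345.98679409] [554.86263044 242.69772904]
128 [272.39721322 337.50443388] [579.14100606 238.85129704]
158 [272.70884852 306.5276053 ] [670.17397052 224.42891091]
[268.99076288 254.37458106]
[ 0.46614396 -0.00777381  0.14618485] [-0.0001 -0.0029  0.005   0.0004 -0.0074  0.0033]
```

View pics/t2.png

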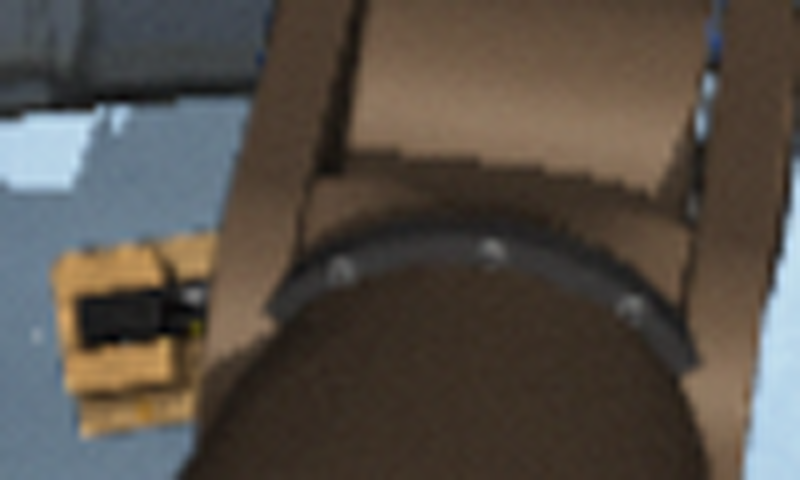

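The side view puts the gauge about 2 mm nearer in x at the lever end, so I use row_left (0.450, 0.106) and 6.9°. First press is at s ≈ 112.

```bash
python3 -m handwheel '[-0.002,-0.003,0.01,0,0,0,-0.002,-0.003,0.017,0,0,0,-0.002,-0.003,0.024,0,0,0,-0.002,-0.003,0.03,0,0,0,-0.002,-0.003,0.036,0,0,0,-0.002,-0.003,0.041,0,0,0,-0.002,-0.003,0.045,0,0,0,-0.002,-0.003,0.048,0,0,0,-0.002,-0.003,0.05,0,0,0,-0.002,-0.003,0.051,0,0,0,-0.002,-0.003,0.051,0,0,0]'; python3 -m handwheel '[0,0,0.0007,0,0,0,0,0,0.0014,0,0,0,0,0,0.0014,0,0,0]'
```

```text
time: 3.8
ee_pos: [0.4635, -0.0041, 0.094]
ee_rot: [[0.991, 0.131, 0.001], [0.131, -0.991, -0.0], [0.001, 0.0, -1.0]]
ft_force: [-1.6, -1.7, 10.8]
gripper_width: 0.0001
grasp_force: 5.3
time: 4.05
ee_pos: [0.464, -0.0041, 0.0939]
ee_rot: [[0.991, 0.131, 0.003], [0.131, -0.991, -0.0], [0.003, 0.001, -1.0]]
ft_force: [-4.9, 0.6, 30.8]
gripper_width: -0.0001
grasp_force: 15.6
```

Cheek contact is at z = 0.094, exactly as expected. 11 N was enough and 31 N is more than needed, so I'll ease off for the remaining presses.

```bash
python3 -m handwheel '[0,0,-0.02,0,0,0,0,0,-0.036,0,0,0,0,-0.018,-0.036,0,0,0,0,-0.018,-0.03,0,0,0,0,-0.018,-0.024,0,0,0,0,-0.018,-0.018,0,0,0,0,-0.018,-0.012,0,0,0,0,-0.018,-0.007,0,0,0,0,-0.018,-0.004,0,0,0,0,-0.018,-0.002,0,0,0,0,-0.018,-0.0012,0,0,0,0,-0.018,-0.0012,0,0,0]'; python3 -m handwheel '[0,0,-0.02,0,0,0,0,0,-0.036,0,0,0,0,-0.018,-0.036,0,0,0,0,-0.018,-0.03,0,0,0,0,-0.018,-0.024,0,0,0,0,-0.018,-0.018,0,0,0,0,-0.018,-0.012,0,0,0,0,-0.018,-0.007,0,0,0,0,-0.018,-0.004,0,0,0,0,-0.018,-0.002,0,0,0,0,-0.018,0,0,0,0,0,-0.018,0,0,0,0]'
```

```text
time: 5.05
ee_pos: [0.4611, 0.0135, 0.094]
ee_rot: [[0.991, 0.131, 0.001], [0.131, -0.991, -0.0], [0.001, 0.0, -1.0]]
ft_force: [-3.9, -0.1, 17.3]
gripper_width: 0.0
grasp_force: 8.4
time: 6.05
ee_pos: [0.4589, 0.0314, 0.094]
ee_rot: [[0.991, 0.131, 0.001], [0.131, -0.991, -0.0], [0.001, 0.0, -1.0]]
ft_force: [-3.3, -2.2, 12.9]
gripper_width: 0.0
grasp_force: 6.4
```

```bash
python3 -m handwheel '[0,0,-0.02,0,0,0,0,0,-0.036,0,0,0,0,-0.018,-0.036,0,0,0,0,-0.018,-0.03,0,0,0,0,-0.018,-0.024,0,0,0,0,-0.018,-0.018,0,0,0,0,-0.018,-0.012,0,0,0,0,-0.018,-0.007,0,0,0,0,-0.018,-0.004,0,0,0,0,-0.018,-0.002,0,0,0,0,-0.018,0,0,0,0,0,-0.018,0,0,0,0]'; python3 -m handwheel '[0,0,-0.02,0,0,0,0,0,-0.036,0,0,0,0,-0.018,-0.036,0,0,0,0,-0.018,-0.03,0,0,0,0,-0.018,-0.024,0,0,0,0,-0.018,-0.018,0,0,0,0,-0.018,-0.012,0,0,0,0,-0.018,-0.007,0,0,0,0,-0.018,-0.004,0,0,0,0,-0.018,-0.002,0,0,0,0,-0.018,0,0,0,0,0,-0.018,0,0,0,0]'
```

```text
time: 7.05
ee_pos: [0.4565, 0.0492, 0.094]
ee_rot: [[0.991, 0.131, 0.001], [0.131, -0.991, -0.0], [0.001, 0.0, -1.0]]
ft_force: [-2.8, -1.3, 12.6]
gripper_width: -0.0002
grasp_force: 6.6
time: 8.05
ee_pos: [0.4541, 0.0671, 0.094]
ee_rot: [[0.991, 0.131, 0.001], [0.131, -0.991, -0.0], [0.001, 0.0, -1.0]]
ft_force: [-3.2, -1.7, 13.5]
gripper_width: 0.0002
grasp_force: 6.9
```

```bash
python3 -m handwheel '[0,0,-0.02,0,0,0,0,0,-0.036,0,0,0,0,-0.018,-0.036,0,0,0,0,-0.018,-0.03,0,0,0,0,-0.018,-0.024,0,0,0,0,-0.018,-0.018,0,0,0,0,-0.018,-0.012,0,0,0,0,-0.018,-0.007,0,0,0,0,-0.018,-0.004,0,0,0,0,-0.018,-0.002,0,0,0,0,-0.018,0,0,0,0,0,-0.018,0,0,0,0]'; python3 -m handwheel '[0,0,-0.02,0,0,0,0,0,-0.036,0,0,0,0,-0.018,-0.036,0,0,0,0,-0.018,-0.03,0,0,0,0,-0.018,-0.024,0,0,0,0,-0.018,-0.018,0,0,0,0,-0.018,-0.012,0,0,0,0,-0.018,-0.007,0,0,0,0,-0.018,-0.004,0,0,0,0,-0.018,-0.002,0,0,0,0,-0.018,0,0,0,0,0,-0.018,0,0,0,0]'
```

```text
time: 9.05
ee_pos: [0.4518, 0.0849, 0.094]
ee_rot: [[0.991, 0.131, 0.001], [0.131, -0.991, -0.0], [0.001, 0.0, -1.0]]
ft_force: [-2.8, -1.3, 14.1]
gripper_width: 0.0001
grasp_force: 6.9
time: 10.05
ee_pos: [0.4495, 0.1028, 0.094]
ee_rot: [[0.991, 0.131, 0.001], [0.131, -0.991, -0.0], [0.001, 0.0, -1.0]]
ft_force: [-3.7, -1.4, 12.9]
gripper_width: 0.0002
grasp_force: 6.6
```

All seven presses stopped at z = 0.094. I'll move aside and look.

```bash
python3 -m handwheel '[0,0,-0.03,0,0,0,0,0.03,-0.07,0,0,0,0,0.07,-0.1,0,0,0,0.02,0.11,-0.1,0,0,0,0.03,0.15,-0.1,0,0,0,0.03,0.19,-0.1,0,0,0,0.03,0.23,-0.1,0,0,0,0.03,0.27,-0.1,0,0,0,0.03,0.31,-0.1,0,0,0,0.03,0.35,-0.1,0,0,0,0.03,0.39,-0.1,0,0,0,0.03,0.39,-0.1,0,0,0]'; python3 -c "
from h import *
a=get_image('side')[175:240,260:330,::-1];b=get_image('top')[155:205,255:355,::-1]
a=cv2.resize(a,None,fx=8,fy=8,interpolation=2)[:, :560];b=cv2.resize(b,None,fx=5.5,fy=5.5,interpolation=2)
cv2.imwrite('pics/a.png',a);cv2.imwrite('pics/b.png',b)
for n in('row_left','row_right','lever_press'): print(n,[(np.round(x['centre'],1),round(x['p'],2),np.round(onz('top',x['centre'],.094),4)) for x in finder.landmark_of(n,'top')[:1]])
"
```

```text
time: 11.05
ee_pos: [0.5302, -0.2858, 0.1928]
ee_rot: [[0.992, 0.127, 0.001], [0.127, -0.992, -0.002], [0.001, 0.002, -1.0]]
ft_force: [-0.3, 0.6, -0.6]
gripper_width: -0.0003
grasp_force: 0.0
row_left [(array([278.6, 181.8]), 0.63, array([0.4532, 0.1065, 0.094 ]))]
row_right [(array([235.5, 210.2]), 0.58, array([0.3822, 0.22  , 0.094 ]))]
lever_press [(array([337.8, 170.8]), 0.66, array([ 0.4778, -0.0483,  0.094 ]))]
```

View pics/a.png

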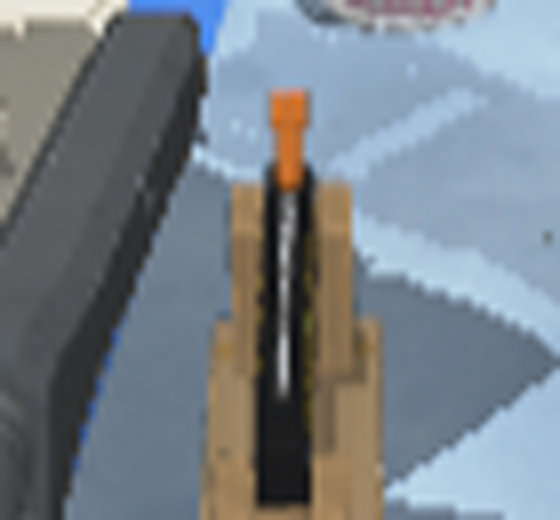

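View pics/b.png

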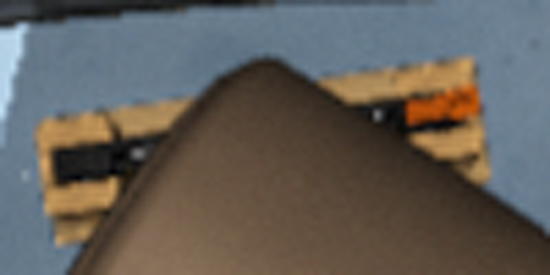

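In the side crop the leaf tops form one thin straight line between crop rows 190 and 395, and the lever is still raised (270–308, 90–185). Time is plentiful, so I'll make a second pass offset by half a step, in case a leaf at a fingertip edge was left slightly proud.

```bash
python3 -m handwheel '[-0.004,-0.04,0.02,0,0,0,-0.008,-0.08,0.04,0,0,0,-0.012,-0.12,0.04,0,0,0,-0.016,-0.16,0.04,0,0,0,-0.02,-0.2,0.04,0,0,0,-0.024,-0.24,0.04,0,0,0,-0.029,-0.28,0.04,0,0,0,-0.029,-0.297,0.05,0,0,0,-0.029,-0.297,0.07,0,0,0,-0.029,-0.297,0.083,0,0,0,-0.029,-0.297,0.083,0,0,0,-0.029,-0.297,0.083,0,0,0]'
```

```text
time: 12.3
ee_pos: [0.4617, 0.0118, 0.1104]
ee_rot: [[0.991, 0.133, -0.001], [0.133, -0.991, 0.0], [-0.001, -0.0, -1.0]]
ft_force: [-0.1, -0.2, -0.4]
gripper_width: -0.0002
grasp_force: 0.0
```

```bash
python3 -m handwheel '[0,0.007,0.004,0,0,0,0,0.007,0.008,0,0,0,0,0.007,0.012,0,0,0,0,0.007,0.015,0,0,0,0,0.007,0.0165,0,0,0,0,0.007,0.0175,0,0,0,0,0.007,0.0175,0,0,0]'; python3 -m handwheel '[0,0,-0.012,0,0,0,0,-0.018,-0.012,0,0,0,0,-0.018,-0.007,0,0,0,0,-0.018,-0.003,0,0,0,0,-0.018,0,0,0,0,0,-0.018,0,0,0,0]'
```

```text
time: 12.88
ee_pos: [0.4637, 0.0038, 0.0939]
ee_rot: [[0.991, 0.131, 0.002], [0.131, -0.991, -0.0], [0.002, 0.001, -1.0]]
ft_force: [-3.0, -0.0, 21.2]
gripper_width: 0.0002
grasp_force: 10.3
time: 13.38
ee_pos: [0.4615, 0.0218, 0.0939]
ee_rot: [[0.991, 0.131, 0.002], [0.131, -0.991, 0.0], [0.002, -0.0, -1.0]]
ft_force: [-6.2, 5.8, 30.7]
gripper_width: -0.0001
grasp_force: 15.4
```

```bash
python3 -m handwheel '[0,0,-0.012,0,0,0,0,-0.018,-0.012,0,0,0,0,-0.018,-0.008,0,0,0,0,-0.018,-0.004,0,0,0,0,-0.018,-0.0013,0,0,0,0,-0.018,-0.0013,0,0,0]'; python3 -m handwheel '[0,0,-0.012,0,0,0,0,-0.018,-0.012,0,0,0,0,-0.018,-0.008,0,0,0,0,-0.018,-0.004,0,0,0,0,-0.018,0,0,0,0,0,-0.018,0,0,0,0]'
```

```text
time: 13.88
ee_pos: [0.4587, 0.0392, 0.094]
ee_rot: [[0.991, 0.131, 0.0], [0.131, -0.991, 0.0], [0.0, -0.0, -1.0]]
ft_force: [-3.4, 2.9, 14.3]
gripper_width: 0.0001
grasp_force: 6.7
time: 14.38
ee_pos: [0.4565, 0.057, 0.094]
ee_rot: [[0.991, 0.131, 0.001], [0.131, -0.991, 0.0], [0.001, -0.0, -1.0]]
ft_force: [-3.1, 2.5, 13.3]
gripper_width: 0.0002
grasp_force: 6.4
```

```bash
python3 -m handwheel '[0,0,-0.012,0,0,0,0,-0.018,-0.012,0,0,0,0,-0.018,-0.008,0,0,0,0,-0.018,-0.004,0,0,0,0,-0.018,0,0,0,0,0,-0.018,0,0,0,0]'; python3 -m handwheel '[0,0,-0.012,0,0,0,0,-0.018,-0.012,0,0,0,0,-0.018,-0.008,0,0,0,0,-0.018,-0.004,0,0,0,0,-0.018,0,0,0,0,0,-0.018,0,0,0,0]'
```

```text
time: 14.88
ee_pos: [0.4542, 0.0748, 0.094]
ee_rot: [[0.991, 0.131, 0.001], [0.131, -0.991, 0.0], [0.001, 0.0, -1.0]]
ft_force: [-2.9, 2.1, 12.8]
gripper_width: -0.0
grasp_force: 6.5
time: 15.38
ee_pos: [0.4518, 0.0927, 0.094]
ee_rot: [[0.991, 0.131, 0.001], [0.131, -0.991, 0.0], [0.001, -0.0, -1.0]]
ft_force: [-3.2, 1.8, 13.3]
gripper_width: -0.0002
grasp_force: 6.5
```

Second pass done. Now the lever: lift, move to s = 158 mm and press straight down.

```bash
python3 -m handwheel '[0,0,-0.03,0,0,0,0,0,-0.045,0,0,0,0,0.04,-0.045,0,0,0,0,0.08,-0.045,0,0,0,-0.001,0.12,-0.045,0,0,0,-0.001,0.144,-0.045,0,0,0,-0.001,0.144,-0.045,0,0,0,-0.001,0.144,-0.035,0,0,0,-0.001,0.144,-0.025,0,0,0,-0.001,0.144,-0.018,0,0,0,-0.001,0.144,-0.018,0,0,0]'; python3 -m handwheel '[0,0,0.003,0,0,0,0,0,0.006,0,0,0,0,0,0.009,0,0,0,0,0,0.012,0,0,0,0,0,0.0145,0,0,0,0,0,0.0165,0,0,0,0,0,0.018,0,0,0,0,0,0.018,0,0,0]'
```

```text
time: 16.3
ee_pos: [0.4686, -0.0498, 0.1104]
ee_rot: [[0.991, 0.131, -0.003], [0.131, -0.991, 0.0], [-0.002, -0.001, -1.0]]
ft_force: [-0.0, 0.3, 0.2]
gripper_width: 0.0001
grasp_force: 0.0
time: 16.97
ee_pos: [0.4693, -0.0497, 0.094]
ee_rot: [[0.991, 0.131, 0.0], [0.131, -0.991, -0.0], [0.0, 0.0, -1.0]]
ft_force: [0.3, -0.9, 2.2]
gripper_width: 0.0003
grasp_force: 1.2
```

```bash
python3 -m handwheel '[0,0,0.0006,0,0,0,0,0,0.0012,0,0,0,0,0,0.0012,0,0,0]'
```

```text
time: 17.22
ee_pos: [0.4697, -0.0498, 0.0937]
ee_rot: [[0.991, 0.131, 0.002], [0.131, -0.991, -0.0], [0.002, 0.001, -1.0]]
ft_force: [-2.4, 1.0, 15.3]
gripper_width: 0.0002
grasp_force: 7.6
```

The lever is on its stop at 15 N. I'll retract and check.

```bash
python3 -m handwheel '[0,0,-0.03,0,0,0,0,0,-0.07,0,0,0,0,0.03,-0.11,0,0,0,0.02,0.07,-0.12,0,0,0,0.02,0.11,-0.12,0,0,0,0.02,0.15,-0.12,0,0,0,0.02,0.19,-0.12,0,0,0,0.02,0.23,-0.12,0,0,0,0.0,0.27,-0.12,0,0,0,-0.02,0.31,-0.12,0,0,0,-0.04,0.35,-0.12,0,0,0,-0.05,0.38,-0.12,0,0,0]'; python3 -c "
from h import *
a=get_image('side')[175:240,260:330,::-1];b=get_image('top')[155:205,255:355,::-1]
a=cv2.resize(a,(560,520),interpolation=2);b=cv2.resize(b,(640,320),interpolation=2)
cv2.imwrite('pics/c.png',a);cv2.imwrite('pics/d.png',b)"
```

```text
time: 18.22
ee_pos: [0.4683, -0.4332, 0.2125]
ee_rot: [[0.991, 0.131, -0.001], [0.131, -0.991, 0.001], [-0.001, -0.001, -1.0]]
ft_force: [1.3, 0.2, 0.1]
gripper_width: 0.0003
grasp_force: 0.0
```

View pics/c.png

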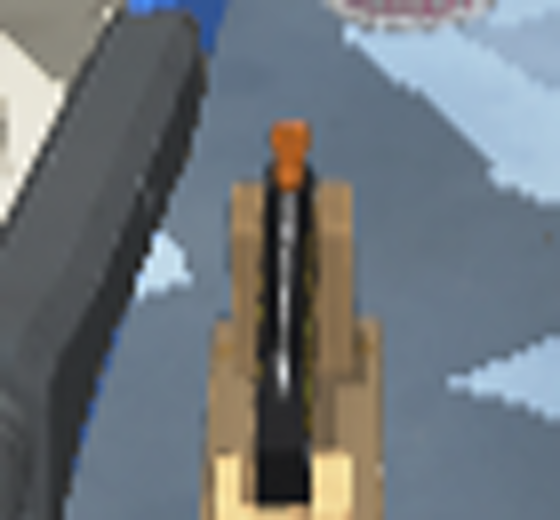

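View pics/d.png

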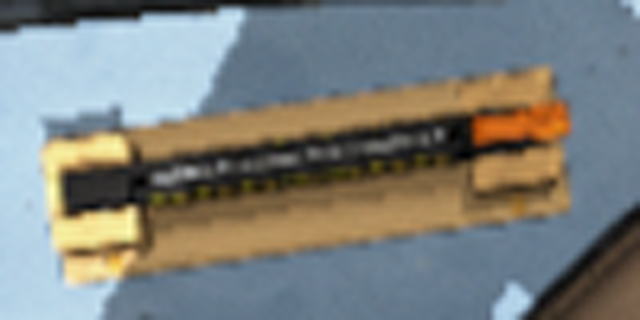

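The side crop shows the lever now flat (its tip dropped from row 90 to row 120). The leaves form an even line between the cheeks, and the gauge is seated and unmoved.

```bash
python3 -c "
from cell import finish_job
print(finish_job())"
```

```text
the job is handed in; nothing more can be done
None
```

I pressed all 15 leaves down to the cheeks' top edge in two passes, then laid the lever flat and handed the job in at about 18 s. The gauge is still seated in its cradle, and the verdict was not shown to me.

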